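# Line up exhibits by height for the evidence photograph

### The arm

A 6-joint arm with a two-finger parallel gripper is mounted at the origin on a cart in front of the work surface, level with it; the furniture and walls round the work are solid. World frame = base frame: x ahead of the robot, y to its left, z up, the work surface at z = 0. Lengths are in m, angles in rad, forces in N, time in s.
With the tool pointing down it reaches from about 0.3 to 0.825 m from the base axis. Payload 5.4 kg.
Tool frame: the origin (TCP) lies midway between the tips of the shut fingers; the grasp point (between the pads) lies 19 mm behind it; z points along the fingers, y is the direction in which the jaws open and shut (so a half turn about z gives the same grasp; the last joint's range is limited). The gripper opens to 92 mm and grips with 3 to 60 N. Pads are 20 mm wide; open, the fingers measure 128 mm over their backs; the gripper's body (75 mm by 189 mm) begins 69 mm behind the grasp point.
Start: joints at [-1.423, 0.158, 1.597, -0, 1.386, -0.21], TCP at [0.201, -0.539, 0.215] pointing down, gripper open.
Joint ranges: [-2.91, 2.91], [-0.94, 2.29], [0.18, 2.7], [-1.29, 4.43], [0.17, 2.64], [-3, 3]. Speed limits (rad/s): [2.57, 2.57, 3.14, 3.14, 3.14, 3.14].

### API

Orientations are given as a rotation vector (axis times angle).
In Python, from station import env, set_gripper, kin, state, vision, workorder, nets gives the robot as it stands. Calls block until the motion is done:
- env.movep(position, orientation): joint-space move of the TCP to a pose.
- env.movel(position, attitude=None, speed=0.15, f_stop=None): straight line of the TCP; attitude=None keeps the orientation; speed is the mean speed in m/s. With f_stop (N) it stops when the force on the tool has changed by that much, and returns True; else False.
- env.set_joints(angles): joint-space move.
- set_gripper(opening, effort=None): finger opening in m; effort is the grip in N (None keeps the last); returns when the fingers have stopped.
- env.sleep(seconds).
- kin.solve_ik(position, orientation): joint angles nearest the present ones, or None.
- state(): the state.
- vision.camera(name): name is "scene" or "top" or "wrist"; returns the picture (400x640x3 uint8, blue, green, red); there is no depth.
- vision.camera_info(name): a dict with "K" (3x3 intrinsics, pixels), "origin" and "attitude" of the camera in the world; the wrist camera has in their place "T_tool_cam" (4x4, takes a point from camera to tool coordinates, whose origin is the TCP and whose axes are the flange's). Camera axes: x right, y down, z forward; pixel columns grow to the right and rows downward; lengths in m; the calibration is good to about 2 mm. The wrist camera is an equidistant fisheye: a pixel r from the principal point sees the ray r / f radians off the axis. A picture is of the moment at which its call begins: read the wrist's pose just before it. camera_info takes no time and is no camera call.
A pose or a line that the arm cannot do raises env.MotionError and nothing moves.
- workorder.finish_job(): hands the job in, once; it reports no verdict.
Trained networks look in the newest picture that a camera, given by its name, has taken for a name from the list of things; names that differ only in an ending like _2 or _b are one class to them, and where a whole thing is asked for, a point or a joint stands for the part that bears it (a point fixed in the world has none). Each returns a list of dicts, best first, with "score" (0 to 1); they miss things now and then, are a little off and sometimes report something else, mostly with a low value. They report only what shows in the picture. A call takes as long as a camera call. They do not tell look-alikes from the thing itself.
- nets.masks_of(label, camera): "region" (400x640 bool, what is visible of it) and "centre" ([column, row] as shares, 0 to 1, of the picture: columns of its width, rows of its height, amid what is visible of it).
- nets.place_of(label, camera): "centre" ([column, row] as shares, 0 to 1, of the picture: columns of its width, rows of its height: a listed point, or the origin of a listed thing).
The state is a dict: "t": time; "joint_positions": joint angles; "joint_vel": joint speeds; "joint_efforts": joint torques, N m; "ee_pos": TCP position; "tcp_rot": TCP orientation; "ft_force": force on the tool from outside, world axes, zero at the start; "torque": the same for the moment, N m; "finger_gap": finger opening in m.
Only numpy, scipy, OpenCV 4.12 (cv2) and the standard library are available. Lean on these libraries where they do the work, as an engineer would, in place of code of your own. Each camera call takes 0.05 s, during which the arm holds its last target.

### The job

Line up the four exhibits (brown bottle with white cap, white bottle with red cap, small brown bottle with black cap, and blue-lidded jar) on the grey photo board for the evidence photograph, in order of height: the tallest on the mark next to the red button, then down to the shortest on the mark next to the black button. Each must stand upright, centred on its own mark, and none may be tipped over on the way.

Things in the scene. Friction and masses are not known exactly. Their poses are not given: they have to be found in the camera images.
- brown_bottle_center (a point): brown bottle with a white cap and blue-striped label: 135 mm tall, round body 60 mm across with straight sides up to about 95 mm (rounded shoulder above), cap 32 mm across; 0.34 kg or so. It stands upright on the worktop; this point is on its axis, half-way up (67.5 mm above its underside); z is its upright axis.
- white_bottle_center (a point): white bottle with a red cap and green-striped label: 110 mm tall, round body 48 mm across with straight sides up to about 80 mm, cap 28 mm across. It stands upright on the worktop; this point is on its axis, half-way up (55 mm above its underside); z is its upright axis.
- dropper_center (a point): small brown bottle with a black cap and purple-striped label: 88 mm tall, round body 33 mm across with straight sides up to about 62 mm, cap 20 mm across. It stands upright on the worktop; this point is on its axis, half-way up (44 mm above its underside); z is its upright axis.
- blue_jar_center (a point): white jar with a blue screw lid: 55 mm tall, body 48 mm across, lid 54 mm across and 14 mm high at the top. It stands upright on the worktop; this point is on its axis, half-way up (27.5 mm above its underside); z is its upright axis.
- mark_a: one of four identical placing marks, a white ring 62 mm across with a small cross at its centre, on the upper face (4 mm above the worktop) of a fixed grey board 430 x 84 mm and 4 mm thick. Origin at the centre of the ring. The four marks lie in one straight row along the board's length, 95 mm apart; the names are in no particular order along the row.
- mark_b: one of four identical placing marks, a white ring 62 mm across with a small cross at its centre, on the upper face (4 mm above the worktop) of a fixed grey board 430 x 84 mm and 4 mm thick. Origin at the centre of the ring. The four marks lie in one straight row along the board's length, 95 mm apart; the names are in no particular order along the row.
- mark_c: one of four identical placing marks, a white ring 62 mm across with a small cross at its centre, on the upper face (4 mm above the worktop) of a fixed grey board 430 x 84 mm and 4 mm thick. Origin at the centre of the ring. The four marks lie in one straight row along the board's length, 95 mm apart; the names are in no particular order along the row.
- mark_d: one of four identical placing marks, a white ring 62 mm across with a small cross at its centre, on the upper face (4 mm above the worktop) of a fixed grey board 430 x 84 mm and 4 mm thick. Origin at the centre of the ring. The four marks lie in one straight row along the board's length, 95 mm apart; the names are in no particular order along the row.
- red_button: red button 26 mm across and 9 mm high, fixed on the board at one end of the row of marks, in line with them, 55.5 mm beyond the centre of the last mark; which end differs each time. Origin at the centre of its underside, on the board.
- black_button: black button 26 mm across and 9 mm high, fixed on the board at one end of the row of marks, in line with them, 55.5 mm beyond the centre of the last mark; which end differs each time. Origin at the centre of its underside, on the board.
Things that resemble listed ones, but are neither listed nor needed, are in the scene too. What is shaped like the part that bears white_bottle_center but pink is not meant. What is shaped like the part that bears dropper_center but yellow is not meant.

How it is judged:
By the outcome, as a careful person would: the job done as asked, in the order asked, and still so for the second after the job is handed in, with the robot touching nothing.
It also fails if it takes over 112 s, if anything falls off the work surface, if the arm or the gripper's body presses on something with over 40 N, if the wrist force passes 120 N, or if a joint passes its speed limit or range.

## Working session

There is one attempt and no reset: what is moved stays moved. The work goes in short steps, each a Python script; the robot and the scene stay as the last script left them, time stands still between calls to the robot, and variables do not carry over. Pictures are saved under pics/ and viewed, and the job is handed in when it is done.

```bash
mkdir -p pics; ls
python3 - <<'E'
from station import env, set_gripper, kin, state, vision, workorder, nets
import cv2
for n in ["scene","top","wrist"]:
    im=vision.camera(n); cv2.imwrite(f"pics/{n}0.png",im)
    print(n,vision.camera_info(n))
print(state())
E
```

```text
pics
scene {'K': array([[439.47952222,   0.        , 319.56002604],
       [  0.        , 439.47952222, 198.99401443],
       [  0.        ,   0.        ,   1.        ]]), 'origin': array([ 1.51862082, -0.34637301,  0.90235734]), 'attitude': array([-1.91724738, -1.33105837,  0.62995188])}
top {'K': array([[413.30952058,   0.        , 318.26785915],
       [  0.        , 413.30952058, 203.65569364],
       [  0.        ,   0.        ,   1.        ]]), 'origin': array([0.32912723, 0.01645864, 1.43683714]), 'attitude': array([-2.15429433,  2.12037832, -0.17292105])}
wrist {'K': array([[309.70691629,   0.        , 316.72840242],
       [  0.        , 309.70691629, 199.53946893],
       [  0.        ,   0.        ,   1.        ]]), 'T_tool_cam': array([[-1.64395180e-04, -9.72569469e-01, -2.32612555e-01,
         6.47397758e-02],
       [ 9.99999747e-01,  9.40104264e-07, -7.10664372e-04,
         5.61429303e-04],
       [ 6.91389151e-04, -2.32612613e-01,  9.72569223e-01,
        -1.69691525e-01],
       [ 0.00000000e+00,  0.00000000e+00,  0.00000000e+00,
         1.00000000e+00]])}
{'t': 0.15, 'joint_positions': array([-1.42308003e+00,  1.58880459e-01,  1.59791678e+00,  3.35981792e-05,
        1.38616310e+00, -2.10086409e-01]), 'joint_vel': array([ 0.00170253, -0.00223164, -0.00499445, -0.00089747,  0.00027822,
        0.00097128]), 'joint_efforts': array([ 2.16521999e-03, -3.85915875e+01, -3.22435713e+01,  7.04528787e-02,
        3.50595627e-02, -8.59292959e-05]), 'ee_pos': array([ 0.20130341, -0.53812138,  0.21387158]), 'tcp_rot': array([-3.09010971e+00, -5.58789275e-01, -1.18781128e-04]), 'ft_force': array([-0.22463121,  0.13928704,  0.039098  ]), 'torque': array([-0.01075506,  0.04006097, -0.06415619]), 'finger_gap': 0.09194208068132972}
```

View pics/top0.png

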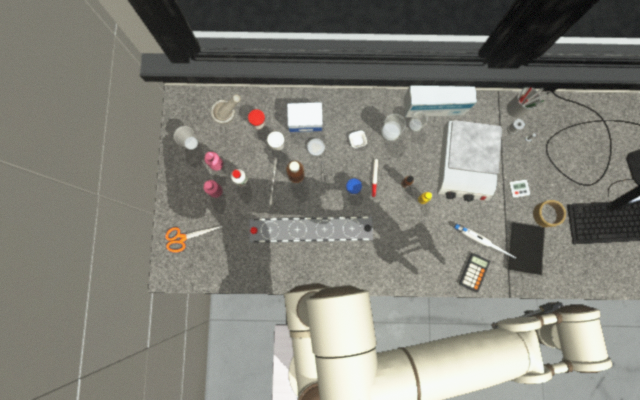

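View pics/scene0.png

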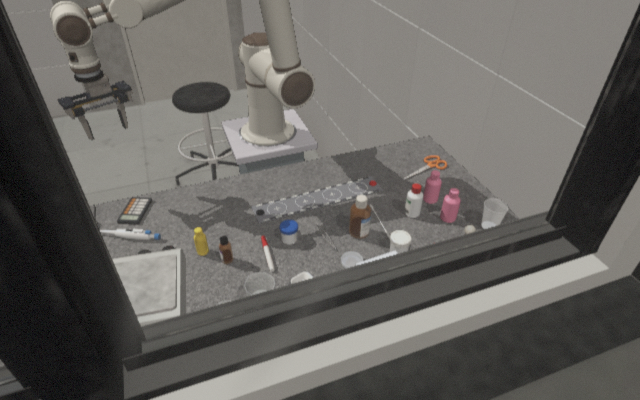

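View pics/wrist0.png

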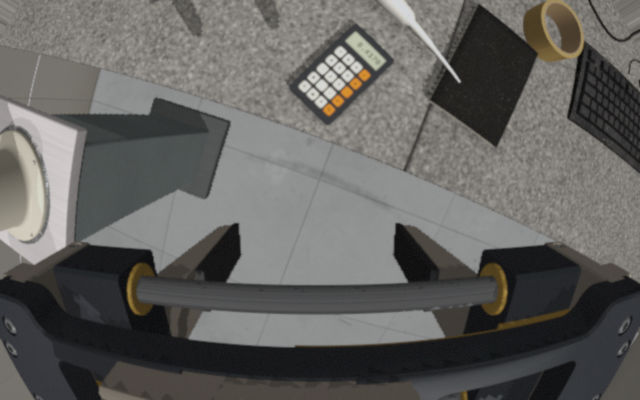

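The top view shows the red button at about (254,231) and the black one at (368,228). The brown bottle is at (295,171), the white/red one at (238,177), the jar at (354,186) and the dropper at (407,181). The decoys are yellow at (426,197) and pink at (213,160)/(211,187). I'll triangulate from top and scene next.

```bash
cat > h.py <<'E'
from station import env, set_gripper, kin, state, vision, workorder, nets
import numpy as np, cv2
from scipy.spatial.transform import Rotation as R
def ray(cam,px,T=None):
    ci=vision.camera_info(cam);K=ci["K"]
    x=(px[0]-K[0,2])/K[0,0];y=(px[1]-K[1,2])/K[1,1]
    if cam=="wrist":
        p,r=T; M=ci["T_tool_cam"];th=np.hypot(x,y)
        d=np.array([x/th*np.sin(th),y/th*np.sin(th),np.cos(th)]) if th>1e-9 else np.array([0,0,1.])
        Rm=R.from_rotvec(r).as_matrix()
        return p+Rm@M[:3,3], Rm@M[:3,:3]@d
    d=np.array([x,y,1.]);d/=np.linalg.norm(d)
    return ci["origin"],R.from_rotvec(ci["attitude"]).as_matrix()@d
def atz(r,z): o,d=r; return o+d*(z-o[2])/d[2]
def tri(rs):
    A=np.zeros((3,3));b=np.zeros(3)
    for o,d in rs:
        P=np.eye(3)-np.outer(d,d);A+=P;b+=P@o
    p=np.linalg.solve(A,b)
    return p,max(np.linalg.norm((np.eye(3)-np.outer(d,d))@(p-o)) for o,d in rs)
def wpose(): s=state(); return s["ee_pos"],s["tcp_rot"]
def px(e): return np.array(e["centre"])*[640,400]
E
python3 - <<'E'
from h import *
L=["brown_bottle_center","white_bottle_center","dropper_center","blue_jar_center","mark_a","red_button","black_button"]
Z=[.0675,.055,.044,.0275,.004,.004,.004]
D={}
for c in ["top","scene"]:
    vision.camera(c)
    for l,z in zip(L,Z):
        D[c,l]=r=nets.place_of(l,c)
        print(c,l,[(px(e).round(1).tolist(),round(e["score"],2),atz(ray(c,px(e)),z).round(3).tolist()[:2]) for e in r])
for l in L:
    best=[]
    for a in D["top",l]:
        for b in D["scene",l]:
            p,e=tri([ray("top",px(a)),ray("scene",px(b))])
            if e<.008: print(l,p.round(4),round(e,4))
print(state()["t"])
E
```

```text
top brown_bottle_center [([296.0, 170.0], 0.81, [0.667, 0.096]), ([296.6, 231.4], 0.58, [0.457, 0.089])]
top white_bottle_center [([214.8, 159.7], 0.7, [0.702, 0.377]), ([239.2, 179.6], 0.66, [0.633, 0.29]), ([211.8, 184.5], 0.63, [0.614, 0.382])]
top dropper_center [([408.7, 182.4], 0.54, [0.635, -0.292]), ([427.3, 195.8], 0.47, [0.589, -0.355])]
top blue_jar_center [([353.9, 186.5], 0.71, [0.621, -0.105]), ([366.2, 229.4], 0.51, [0.472, -0.147])]
top mark_a [([299.5, 227.0], 0.56, [0.479, 0.082]), ([323.7, 232.4], 0.53, [0.461, -0.002]), ([268.5, 230.6], 0.52, [0.465, 0.19]), ([366.2, 232.5], 0.43, [0.463, -0.15]), ([352.0, 227.3], 0.39, [0.481, -0.101])]
top red_button [([249.9, 229.2], 0.41, [0.469, 0.254])]
top black_button [([366.5, 229.1], 0.52, [0.475, -0.151])]
scene brown_bottle_center [([359.9, 215.3], 0.66, [0.667, 0.1])]
scene white_bottle_center [([433.6, 187.4], 0.87, [0.613, 0.382]), ([413.6, 198.3], 0.73, [0.639, 0.294]), ([451.2, 204.7], 0.63, [0.706, 0.385])]
scene dropper_center [([224.0, 249.7], 0.75, [0.644, -0.292]), ([200.3, 244.4], 0.63, [0.601, -0.349]), ([4
[... 291 characters left out ...]
n [([334.1, 193.9], 0.7, [0.475, 0.099]), ([369.6, 182.0], 0.4, [0.457, 0.237])]
scene black_button [([257.1, 213.2], 0.57, [0.482, -0.163])]
brown_bottle_center [0.6673 0.0975 0.0681] 0.002
white_bottle_center [0.7043 0.3813 0.0539] 0.0043
white_bottle_center [0.6352 0.2935 0.0513] 0.0032
white_bottle_center [0.614  0.3816 0.0557] 0.0006
dropper_center [ 0.6366 -0.2927  0.0372] 0.001
dropper_center [ 0.5911 -0.353   0.0362] 0.0041
blue_jar_center [ 0.6223 -0.1046  0.0223] 0.0009
blue_jar_center [ 0.4747 -0.1547 -0.008 ] 0.0034
mark_a [ 0.4645  0.     -0.0193] 0.0029
mark_a [0.4656 0.1919 0.0019] 0.0021
mark_a [ 0.4816 -0.0954  0.0086] 0.005
black_button [ 0.475  -0.1566 -0.0033] 0.0047
0.95
```

Triangulated heights match the sizes given, though the marks are noisy. Next I'll refine with the wrist camera from two places.

```bash
python3 - <<'E'
from h import *
for s in (1,-1):
    rv=(R.from_euler('z',s*np.pi/2)*R.from_euler('x',np.pi)).as_rotvec()
    for p in [(.667,.097,.25),(.635,.293,.25),(.622,-.105,.25),(.636,-.293,.25),(.465,.19,.2),(.475,-.1,.2)]:
        q=kin.solve_ik(np.array(p),rv); print(s,p,None if q is None else np.round(q,2))
E
cat >> h.py <<'E'
RV=(R.from_euler('z',np.pi/2)*R.from_euler('x',np.pi)).as_rotvec()
RV2=(R.from_euler('z',-np.pi/2)*R.from_euler('x',np.pi)).as_rotvec()
E
```

```text
1 (0.667, 0.097, 0.25) [-0.03  0.4   1.24 -0.    1.5  -0.03]
1 (0.635, 0.293, 0.25) [ 0.26  0.46  1.15 -0.    1.53  0.26]
1 (0.622, -0.105, 0.25) [-0.36  0.28  1.38  0.    1.48 -0.36]
1 (0.636, -0.293, 0.25) [-0.6   0.47  1.15  0.    1.53 -0.6 ]
1 (0.465, 0.19, 0.2) [ 0.15 -0.02  1.81 -0.    1.35  0.15]
1 (0.475, -0.1, 0.2) [-0.46 -0.07  1.86  0.    1.35 -0.46]
-1 (0.667, 0.097, 0.25) None
-1 (0.635, 0.293, 0.25) [ 0.26  0.46  1.15  0.    1.53 -2.88]
-1 (0.622, -0.105, 0.25) [-0.36  0.28  1.38 -0.    1.48  2.78]
-1 (0.636, -0.293, 0.25) [-0.6   0.47  1.15 -0.    1.53  2.54]
-1 (0.465, 0.19, 0.2) [ 0.15 -0.02  1.81 -0.    1.35 -2.99]
-1 (0.475, -0.1, 0.2) [-0.46 -0.07  1.86 -0.    1.35  2.68]
```

Run:
```python
from h import *
import pickle
D=[]
rv=np.array([np.pi,0,0])
for i,p in enumerate([(.42,-.04,.32),(.42,.11,.32)]):
    env.movep(np.array(p),rv); env.sleep(.2)
    T=wpose(); im=vision.camera("wrist"); cv2.imwrite(f"pics/w{i+1}.png",im)
    d={l:nets.place_of(l,"wrist") for l in ["mark_a","red_button","black_button","brown_bottle_center","white_bottle_center","blue_jar_center","dropper_center"]}
    D.append((T,d))
    print(T)
    for l in d:
        z=dict(mark_a=.004,red_button=.004,black_button=.004,brown_bottle_center=.0675,white_bottle_center=.055,blue_jar_center=.0275,dropper_center=.044)[l]
        for e in d[l]: print(l,px(e).round(1),round(e["score"],2),atz(ray("wrist",px(e),T),z).round(4))
pickle.dump(D,open("d.pkl","wb")); print(state()["t"])
```

```text
(array([ 0.4200133 , -0.0404524 ,  0.31982814]), array([-3.14148634e+00,  1.41835619e-03,  5.71052614e-04]))
mark_a [354.1 130.1] 0.68 [ 0.4801 -0.0991  0.004 ]
mark_a [294.  130.4] 0.65 [ 0.4794 -0.0053  0.004 ]
mark_a [181.7 143.4] 0.55 [0.465  0.1843 0.004 ]
mark_a [233.5 132.6] 0.52 [0.4784 0.092  0.004 ]
red_button [153.8 144.8] 0.59 [0.4657 0.2396 0.004 ]
black_button [392.3 131.8] 0.61 [ 0.4789 -0.1606  0.004 ]
brown_bottle_center [220.6   2.2] 0.94 [0.6743 0.0966 0.0675]
white_bottle_center [116.7  41.8] 0.89 [0.6455 0.2852 0.055 ]
white_bottle_center [78.8 20.4] 0.87 [0.7098 0.3834 0.055 ]
white_bottle_center [72.  74.4] 0.62 [0.608  0.3904 0.055 ]
blue_jar_center [357.9  39.4] 0.78 [ 0.6201 -0.1023  0.0275]
blue_jar_center [154.  140.1] 0.55 [0.4743 0.2252 0.0275]
blue_jar_center [389.9 129.3] 0.44 [ 0.4829 -0.1509  0.0275]
dropper_center [502.2  76.7] 0.86 [ 0.5816 -0.3399  0.044 ]
dropper_center [474.3  37.3] 0.7 [ 0.6401 -0.2884  0.044 ]
dropper_center [359.4  41.6] 0.68 [ 0.6119 -0.1023  0.044 ]
(array([0.42031166, 0.10866622, 0.31996053]), array([ 3.14129609e+00, -3.79907043e-03,  1.01009963e-05]))
mark_a [328.1 132.5] 0.72 [0.4763 0.0905 0.004 ]
mark_a [444. 135.] 0.71 [ 0.4778 -0.1015  0.004 ]
mark_a [392.4 135.2] 0.71 [ 0.4737 -0.0119  0.004 ]
mark_a [269.8 136.3] 0.46 [0.4712 0.1819 0.004 ]
red_button [235.4 138.3] 0.58 [0.4697 0.238  0.004 ]
white_bottle_center [142.3   1.9] 0.75 [0.7083 0.3878 0.055 ]
white_bottle_center [138.4  60.7] 0.74 [0.6052 0.3868 0.055 ]
white_bottle_center [196.3  25.1] 0.65 [0.6475 0.2863 0.055 ]
blue_jar_center [447.8  50.8] 0.61 [ 0.6148 -0.0985  0.0275]
dropper_center [566.3  86.8] 0.89 [ 0.5886 -0.3466  0.044 ]
dropper_center [543.9  51.4] 0.64 [ 0.6442 -0.2898  0.044 ]
4.8
```

View pics/w1.png

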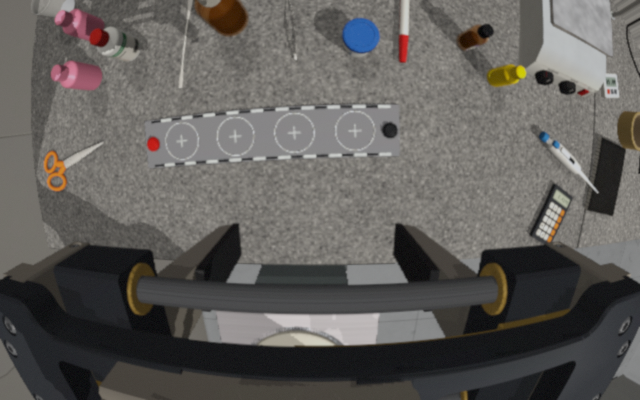

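View pics/w2.png

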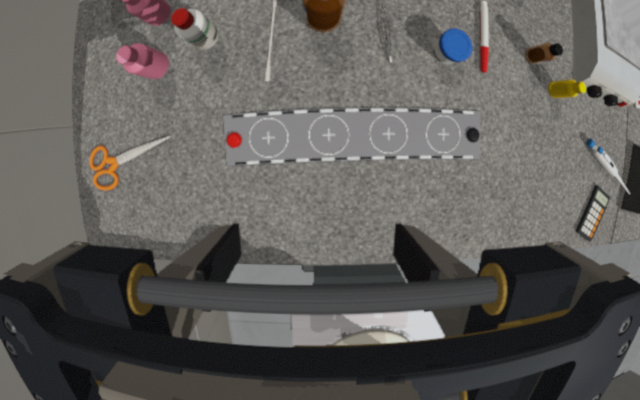

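The wrist views show the four crosses in w1 at about (181,141), (235,136), (294,132) and (355,130), with red at the left end and black at the right. Next I'll fit the whole board row as a template in the rectified wrist views. I'll also take wide-baseline views of the objects.

```bash
cat >> h.py <<'E'
def proj(cam,P,T=None):
    P=np.asarray(P,float).reshape(-1,3);ci=vision.camera_info(cam)
    if cam=="wrist":
        M=ci["T_tool_cam"];Rm=R.from_rotvec(T[1]).as_matrix();o=T[0]+Rm@M[:3,3];A=Rm@M[:3,:3]
    else: o=ci["origin"];A=R.from_rotvec(ci["attitude"]).as_matrix()
    C=(P-o)@A
    if cam=="wrist":
        uv,_=cv2.fisheye.projectPoints(C.reshape(-1,1,3),np.zeros(3),np.zeros(3),ci["K"],np.zeros(4))
        return uv.reshape(-1,2)
    uv=C[:,:2]/C[:,2:]; return uv*[ci["K"][0,0],ci["K"][1,1]]+ci["K"][:2,2]
a=np.linspace(0,2*np.pi,72,endpoint=False)
def board_pts(x,y,th):
    c=np.array([x,y]);u=np.array([np.sin(th),np.cos(th)]) # along row toward +y (red)
    v=np.array([u[1],-u[0]]);on=[];off=[]
    for k in (-1.5,-.5,.5,1.5):
        m=c+u*k*.095
        for r,l in ((.0302,on),(.026,off),(.034,off)): l+=[m+r*(np.cos(t)*u+np.sin(t)*v) for t in a]
        for s in np.linspace(-.006,.006,7):
            on+=[m+u*s,m+v*s]*2
    return np.array(on),np.array(off)
def score(p,ims,z=.004):
    on,off=board_pts(*p);s=0;n=0
    for cam,im,T in ims:
        for q,sg in ((on,1),(off,-1)):
            uv=proj(cam,np.c_[q,np.full(len(q),z)],T).astype(np.float32)
            val=cv2.remap(im,uv[:,0].reshape(-1,1),uv[:,1].reshape(-1,1),cv2.INTER_LINEAR)
            s+=sg*val.mean()
    return s/len(ims)
E
python3 - <<'E'
from h import *
import pickle
from scipy.optimize import minimize
ims=[];D=[]
rv=np.array([np.pi,0,0])
L=dict(brown_bottle_center=.0675,white_bottle_center=.055,blue_jar_center=.0275,dropper_center=.044)
for i,p in enumerate([(.40,.10,.24),(.40,-.02,.24),(.52,-.20,.32),(.55,.20,.32)]):
    env.movep(np.array(p),rv); env.sleep(.4)
    T=wpose(); im=vision.camera("wrist"); cv2.imwrite(f"pics/w{i+3}.png",im)
    if i<2: ims.append(("wrist",cv2.cvtColor(im,cv2.COLOR_BGR2GRAY),T))
    else:
        for l,z in L.items():
            for e in nets.place_of(l,"wrist"): print(l,px(e).round(1),round(e["score"],2),atz(ray("wrist",px(e),T),z).round(4)); D.append((l,T,px(e)))
ims.append(("top",cv2.cvtColor(vision.camera("top"),cv2.COLOR_BGR2GRAY),None))
pickle.dump((ims,D),open("d2.pkl","wb")); print(state()["t"])
def fit(I,z=.004):
    g=max(((score((x,y,t),I,z),x,y,t) for x in np.arange(.46,.49,.004) for y in np.arange(.03,.056,.004) for t in np.arange(-.08,.05,.02)))
    r=minimize(lambda p:-score(p,I,z),g[1:],method="Nelder-Mead",options=dict(initial_simplex=np.array(g[1:])+np.array([[0,0,0],[.003,0,0],[0,.003,0],[0,0,.02]])))
    return r.x.round(4),round(-r.fun,1)
for I in (ims[:2],ims[:1],ims[1:2],ims[2:]): print(fit(I))
for z in (-.004,0,.008,.012): print(z,fit(ims[:2],z))
E
```

```text
brown_bottle_center [125.9  80.3] 0.68 [0.6727 0.0946 0.0675]
white_bottle_center [24.9 88.5] 0.77 [0.709  0.3848 0.055 ]
white_bottle_center [ 22.7 136. ] 0.65 [0.6128 0.3962 0.055 ]
white_bottle_center [ 54.  110.6] 0.61 [0.6486 0.2833 0.055 ]
blue_jar_center [251.3 104.7] 0.98 [ 0.62   -0.1019  0.0275]
dropper_center [380.2  87.2] 0.88 [ 0.6444 -0.2911  0.044 ]
dropper_center [414.1 129.4] 0.8 [ 0.5846 -0.3433  0.044 ]
dropper_center [288.5 187.7] 0.24 [ 0.4961 -0.1583  0.044 ]
brown_bottle_center [389.8  87.1] 0.92 [0.6722 0.0992 0.0675]
white_bottle_center [249.2 105.3] 0.98 [0.6474 0.2943 0.055 ]
white_bottle_center [189.5 137.3] 0.86 [0.6056 0.3873 0.055 ]
white_bottle_center [191.2  69. ] 0.71 [0.708  0.3835 0.055 ]
blue_jar_center [497.3 134.2] 0.91 [ 0.6163 -0.1019  0.0275]
dropper_center [574. 131.] 0.96 [ 0.6394 -0.2799  0.044 ]
dropper_center [590.7 162.7] 0.72 [ 0.583  -0.3423  0.044 ]
10.425
(array([ 0.4747,  0.0423, -0.0352]), np.float64(35.1))
(array([ 0.4747,  0.0421, -0.0353]), np.float64(35.1))Traceback (most recent call last):
  File "<stdin>", line 20, in <module>
  File "<stdin>", line 17, in fit
  File "<stdin>", line 17, in <genexpr>
  File "h.py", line 49, in score
    uv=proj(cam,np.c_[q,np.full(len(q),z)],T).astype(np.float32)
       ~~~~^^^^^^^^^^^^^^^^^^^^^^^^^^^^^^^^^^
  File "h.py", line 26, in proj
    P=np.asarray(P,float).reshape(-1,3);ci=vision.camera_info(cam)
                                           ~~~~~~~~~~~~~~~~~~^^^^^
ValueError: time passes only in moves, steps and waits
```

```bash
sed -i 's/^import numpy/import functools\n_ci=functools.lru_cache(None)(vision.camera_info)\nimport numpy/; s/ci=vision.camera_info(cam)/ci=_ci(cam)/' h.py
python3 - <<'E'
from h import *
import pickle
from scipy.optimize import minimize
ims,D=pickle.load(open("d2.pkl","rb"))
def fit(I,z=.004):
    g=max(((score((x,y,t),I,z),x,y,t) for x in np.arange(.46,.49,.004) for y in np.arange(.03,.056,.004) for t in np.arange(-.08,.05,.02)))
    r=minimize(lambda p:-score(p,I,z),g[1:],method="Nelder-Mead",options=dict(initial_simplex=np.array(g[1:])+np.array([[0,0,0],[.003,0,0],[0,.003,0],[0,0,.02]])))
    return r.x.round(4),round(-r.fun,1)
for I in (ims[1:2],ims[2:],ims): print(fit(I))
for z in (-.004,0,.004,.008,.012): print(z,fit(ims[:2],z))
b=[.4747,.0423,-.0352]
for k in (1.5,.5,-.5,-1.5): print(k, .4747+np.sin(b[2])*k*.095, .0423+np.cos(b[2])*k*.095)
G=dict(brown_bottle_center=(.667,.097),white_bottle_center=(.64,.292),blue_jar_center=(.62,-.103),dropper_center=(.64,-.291))
Z=dict(brown_bottle_center=.0675,white_bottle_center=.055,blue_jar_center=.0275,dropper_center=.044)
for l,g in G.items():
    rs=[ray("wrist",p,T) for n,T,p in D if n==l and np.linalg.norm(atz(ray("wrist",p,T),Z[l])[:2]-g)<.03]
    p,e=tri(rs); print(l,len(rs),p.round(4),round(e,4))
E
```

```text
(array([ 0.4747,  0.0423, -0.0358]), np.float64(35.2))
(array([ 0.4729,  0.0431, -0.0369]), np.float64(14.5))
(array([ 0.4746,  0.0424, -0.0359]), np.float64(27.4))
-0.004 (array([ 0.475 ,  0.0423, -0.0355]), np.float64(19.3))
0 (array([ 0.4749,  0.0424, -0.0357]), np.float64(27.9))
0.004 (array([ 0.4747,  0.0423, -0.0352]), np.float64(35.1))
0.008 (array([ 0.4746,  0.0421, -0.0352]), np.float64(32.6))
0.012 (array([ 0.4745,  0.042 , -0.0342]), np.float64(24.0))
1.5 0.4696850357732697 0.184711727514993
0.5 0.47302834525775656 0.08977057583833101
-0.5 0.47637165474224347 -0.0051705758383310055
-1.5 0.4797149642267303 -0.100111727514993
brown_bottle_center 2 [0.6733 0.098  0.0626] 0.0004
white_bottle_center 2 [0.6494 0.297  0.0427] 0.001
blue_jar_center 2 [ 0.6181 -0.1019  0.0279] 0.0018
dropper_center 2 [ 0.643  -0.2931  0.0325] 0.003
```

View pics/w5.png

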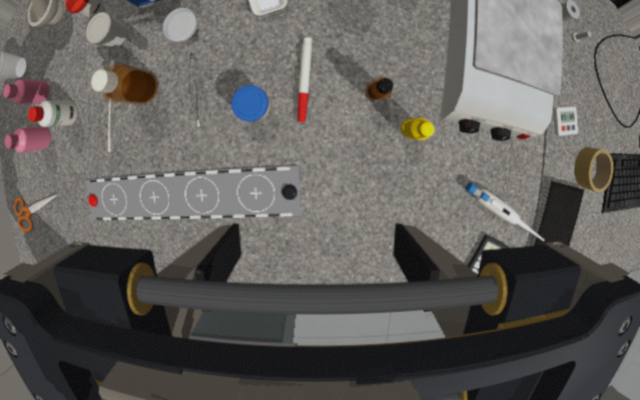

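View pics/w6.png

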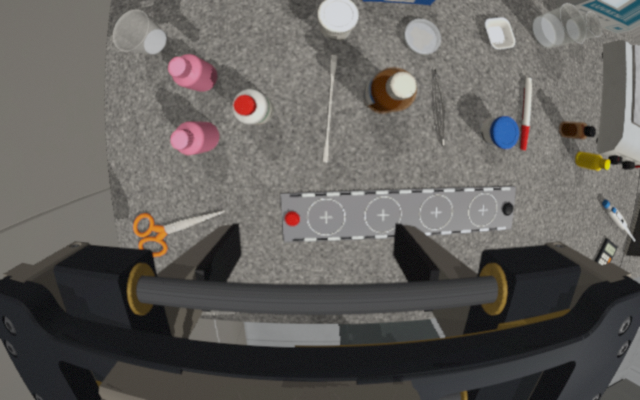

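w5 shows the blue lid at (250,102) and the dropper's cap at (384,86). w6 shows the red cap at (244,105) and the brown bottle's white cap at (403,85). A thin rod at (330,110) and a wire at (438,105) lie near the brown bottle. Next I'll check the axes using the cap tops at their known heights.

Run:
```python
from h import *
import pickle
ims,D=pickle.load(open("d2.pkl","rb"))
T5=D[0][1];T6=D[-1][1]
ov={}
for n,T in (("w5",T5),("w6",T6)):
    im=cv2.imread(f"pics/{n}.png")
    big=cv2.resize(im[60:150,210:450],None,fx=3.3,fy=3.3,interpolation=cv2.INTER_CUBIC); cv2.imwrite(f"pics/{n}z.png",big)
hsv=lambda n:cv2.cvtColor(cv2.imread(f"pics/{n}.png"),cv2.COLOR_BGR2HSV)
def blob(m,near):
    n,lab,st,c=cv2.connectedComponentsWithStats(m.astype(np.uint8)); 
    i=min((i for i in range(1,n) if st[i,4]>20),key=lambda i:np.hypot(*(c[i]-near))); return c[i],st[i]
h=hsv("w5");b=blob((abs(h[...,0].astype(int)-110)<15)&(h[...,1]>120),(250,102));print("jar",b,atz(ray("wrist",b[0],T5),.05))
h=hsv("w6");b=blob(((h[...,0]<8)|(h[...,0]>172))&(h[...,1]>170),(244,105));print("white",b,atz(ray("wrist",b[0],T6),.104))
b=blob((h[...,2]>150)&(h[...,1]<50),(403,85));print("brown",b,atz(ray("wrist",b[0],T6),.13))
h=hsv("w5");b=blob((h[...,2]<45),(384,86));print("dropper",b,atz(ray("wrist",b[0],T5),.083))
```

```text
jar (array([249.19479267, 102.67309547]), array([ 231,   85,   37,   36, 1037], dtype=int32)) [ 0.62129944 -0.10359019  0.05      ]
white (array([244.44871795, 104.82692308]), array([234,  96,  21,  19, 312], dtype=int32)) [0.64462611 0.28973904 0.104     ]
brown (array([403.38289963,  84.50371747]), array([391,  72,  26,  26, 538], dtype=int32)) [0.66789402 0.09739836 0.13      ]
dropper (array([383.9017341 ,  85.56069364]), array([376,  79,  16,  14, 173], dtype=int32)) [ 0.64170412 -0.28810374  0.083     ]
```

View pics/w6z.png

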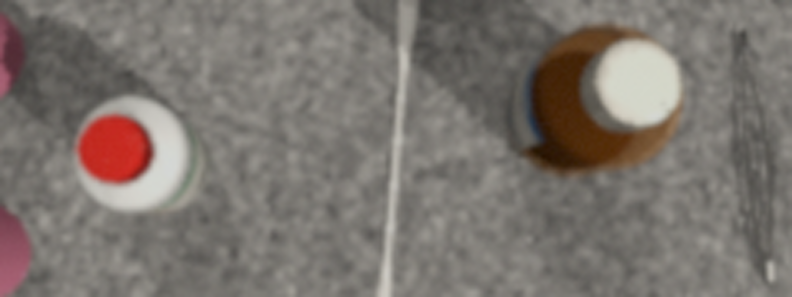

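View pics/w5z.png

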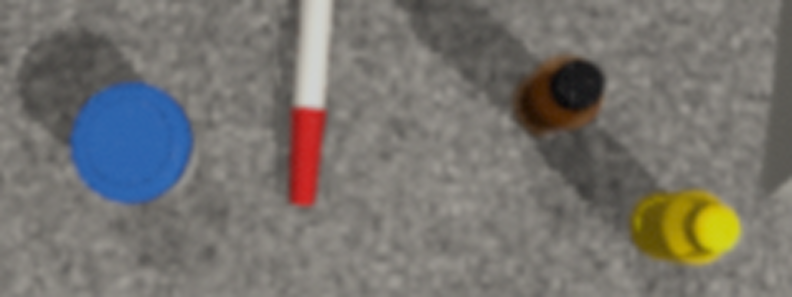

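The estimates agree within about 3 mm, so I'll start with the brown bottle. I'll take a check picture at the hover.

```bash
cat >> h.py <<'E'
def hover(xy,z=.27):
    env.movep(np.array([xy[0],xy[1],z]),RV); env.sleep(.3)
def shot(name,cam="wrist"):
    T=wpose(); im=vision.camera(cam); cv2.imwrite(f"pics/{name}.png",im); return T,im
def mark(k,b=(.4747,.0423,-.0354)): return np.array([b[0]+np.sin(b[2])*k*.095,b[1]+np.cos(b[2])*k*.095])
E
python3 - <<'E'
from h import *
hover((.668,.0975),.27)
set_gripper(.088,10)
T,im=shot("hb"); print(T)
for e in nets.place_of("brown_bottle_center","wrist"): print(px(e),e["score"],atz(ray("wrist",px(e),T),.0675))
print(state()["t"])
E
```

```text
(array([0.66799491, 0.09750762, 0.27001719]), array([2.22146259e+00, 2.22138139e+00, 3.92200697e-05]))
12.6417
```

View pics/hb.png

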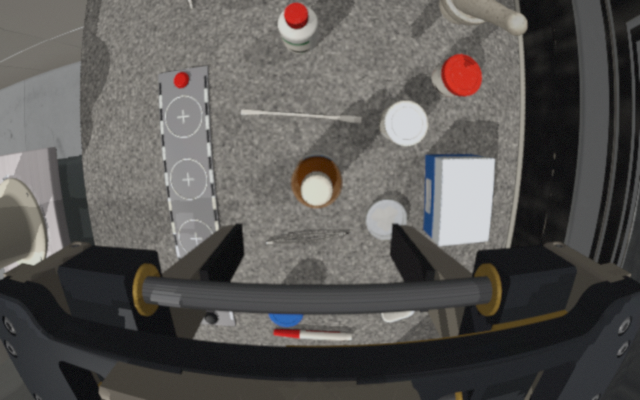

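The cap shows at about (317,189), and a low clear dish at (387,218) lies in the direction of the far finger. I'll compute its clearance.

Run:
```python
from h import *
T=wpose()
im=cv2.imread("pics/hb.png");h=cv2.cvtColor(im,cv2.COLOR_BGR2HSV)
m=((h[...,2]>150)&(h[...,1]<60)).astype(np.uint8)
n,lab,st,c=cv2.connectedComponentsWithStats(m)
i=lab[189,317];print(c[i],st[i],atz(ray("wrist",c[i],T),.134))
for u,v,z in [(367,218,.0),(367,218,.04),(387,238,.03),(387,200,.03),(425,200,.0),(425,155,.06),(382,122,.05),(317,205,.134)]: print(u,v,z,atz(ray("wrist",(u,v),T),z).round(3))
```

```text
[316.11318242 190.25166445] [301 175  31  31 751] [0.66733706 0.09854179 0.134     ]
367 218 0.0 [0.743 0.028 0.   ]
367 218 0.04 [0.736 0.041 0.04 ]
387 238 0.03 [0.769 0.007 0.03 ]
387 200 0.03 [0.765 0.063 0.03 ]
425 200 0.0 [0.833 0.056 0.   ]
425 155 0.06 [0.806 0.13  0.06 ]
382 122 0.05 [0.75 0.17 0.05]
317 205 0.134 [0.668 0.083 0.134]
```

```bash
cat >> h.py <<'E'
def pick(xy,tz,w,effort,zup=.25):
    env.movel(np.array([xy[0],xy[1],zup-.08]),RV,speed=.2)
    env.movel(np.array([xy[0],xy[1],tz]),speed=.12)
    env.sleep(.2); print("at",state()["ee_pos"].round(4),state()["ft_force"].round(1))
    set_gripper(w+.008,8); set_gripper(w-.006,8); set_gripper(w-.006,effort)
    env.sleep(.2); s=state(); print("gap",s["finger_gap"],s["ft_force"].round(1))
    env.movel(np.array([xy[0],xy[1],zup]),speed=.15)
    s=state(); print("up",s["finger_gap"],s["ft_force"].round(1),"t",s["t"])
def place(m,tz,off=(0,0),open_=.088,zup=.25):
    x,y=np.array(m)-off
    env.movel(np.array([x,y,zup]),RV,speed=.2); env.sleep(.2)
    env.movel(np.array([x,y,tz+.004+.012]),speed=.15); env.sleep(.3)
    r=env.movel(np.array([x,y,tz+.004-.002]),speed=.02,f_stop=3)
    env.sleep(.2); s=state(); print("down",r,s["ee_pos"].round(4),s["ft_force"].round(1))
    set_gripper(s["finger_gap"]+.012); env.sleep(.2); set_gripper(open_)
    env.movel(np.array([x,y,zup]),speed=.2); print("t",state()["t"])
E
python3 - <<'E'
from h import *
pick((.6675,.0985),.056,.060,25)
shot("p1")
print(mark(1.5)); place(mark(1.5),.056)
shot("p2"); shot("p2t","top")
E
```

```text
at [0.6681 0.0985 0.057 ] [ 0.  -0.4 -0.2]
gap 0.05977795490981421 [ 0.2 -0.3 -0.2]
up 0.05985111649720252 [ 1.1 -0.9 -2.9] t 17.2167
[0.46965655 0.18471072]
down True [0.4694 0.1846 0.0599] [-1.1 -0.1  5.2]
t 23.225
```

View pics/p1.png

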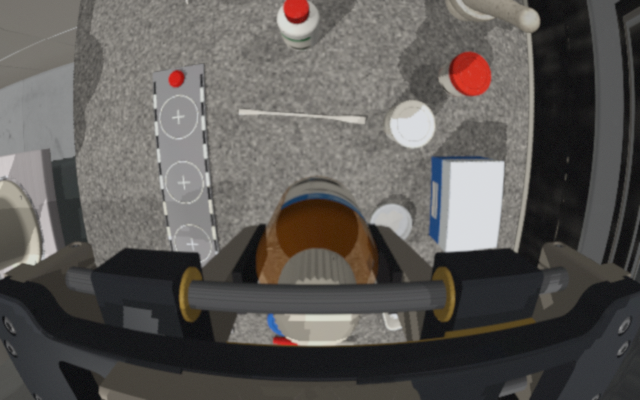

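View pics/p2.png

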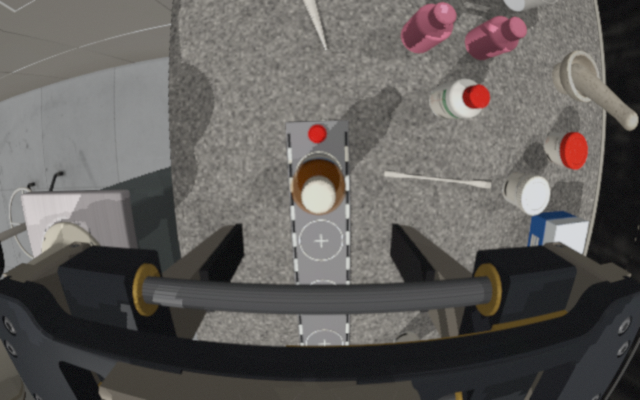

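The brown bottle stands inside the ring next to the red button, with its cap at about (319,195). I'll measure it, then do the white one.

```bash
cat >> h.py <<'E'
def blob(im,f,near,T,z):
    h=cv2.cvtColor(im,cv2.COLOR_BGR2HSV).astype(int)
    m=f(h[...,0],h[...,1],h[...,2]).astype(np.uint8)
    n,lab,st,c=cv2.connectedComponentsWithStats(m)
    n0=proj("wrist",[[*near,z]],T)[0]
    i=min((i for i in range(1,n) if st[i,4]>40),key=lambda i:np.hypot(*(c[i]-n0)))
    p=atz(ray("wrist",c[i],T),z); print("blob",c[i].round(1),st[i],p.round(4)); return p
WHT=lambda h,s,v:(v>150)&(s<60)
RED=lambda h,s,v:((h<8)|(h>172))&(s>170)&(v>60)
BLU=lambda h,s,v:(abs(h-110)<15)&(s>120)
BLK=lambda h,s,v:v<45
E
python3 - <<'E'
from h import *
T=wpose();blob(cv2.imread("pics/p2.png"),WHT,(.4697,.1847),T,.138)
hover((.642,.291),.25); T,im=shot("hw"); p=blob(im,RED,(.642,.291),T,.109)
E
```

```text
blob [317.8 196.8] [301 180  34  35 903] [0.469  0.1847 0.138 ]
blob [319.7 188.1] [309 176  23  25 462] [0.6449 0.2926 0.109 ]
```

View pics/hw.png

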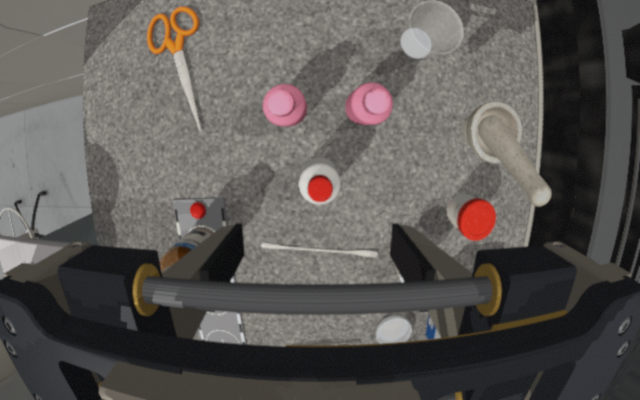

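The brown bottle is within 1 mm of its mark. The red cap is at (320,188), with both pink bottles clear of the jaws.

Run:
```python
from h import *
pick((.6445,.2925),.033,.048,18)
shot("p3")
place(mark(.5),.033)
T,im=shot("p4"); print(mark(.5)); blob(im,RED,mark(.5),T,.113)
hover((.641,-.289),.23); set_gripper(.07); T,im=shot("hd"); p=blob(im,BLK,(.641,-.289),T,.087)
```

```text
at [0.645  0.2926 0.0339] [ 0.1  0.5 -1. ]
gap 0.048011477615395544 [ 0.1  0.1 -0.1]
up 0.04759227308117502 [ 0.4  0.7 -1.8] t 29.475
down True [0.4728 0.0898 0.0369] [-0.8  0.8  5.2]
t 36.1583
[0.47301885 0.08977024]
blob [317.9 191.1] [307 179  23  25 472] [0.4728 0.0901 0.113 ]
blob [318.5 188.5] [310 179  18  20 284] [ 0.6428 -0.2875  0.087 ]
```

View pics/p4.png

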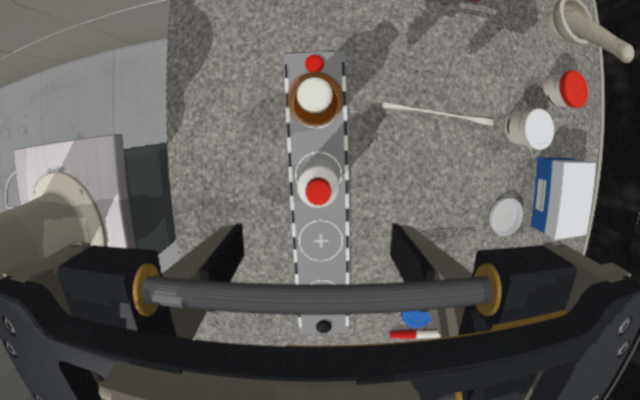

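View pics/hd.png

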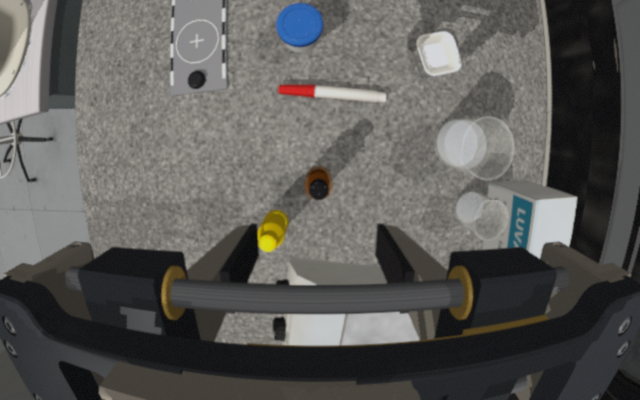

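White is centred, with its cap blob within 0.5 mm of the mark. The dropper's cap is at (318,188), and the yellow decoy at (270,232) is clear of the jaw line. I'll do the dropper and then look at the jar.

Run:
```python
from h import *
pick((.6425,-.2878),.016,.033,14,.23)
shot("p5")
place(mark(-.5),.016,open_=.07,zup=.23)
T,im=shot("p6"); print(mark(-.5)); blob(im,BLK,mark(-.5),T,.091)
hover((.621,-.1035),.2); set_gripper(.085); T,im=shot("hj"); p=blob(im,BLU,(.621,-.1035),T,.054)
```

```text
at [ 0.6429 -0.2881  0.0168] [ 0.7  0.6 -0.2]
gap 0.03266241095111824 [ 0.6 -0.  -0.5]
up 0.03253144982862832 [ 0.2  0.6 -0.4] t 43.4333
down True [ 0.4761 -0.0051  0.0197] [ 0.4 -0.2  4.4]
t 50.3583
[ 0.47638115 -0.00517024]
blob [318.  190.8] [309 181  19  20 288] [ 0.4763 -0.0047  0.091 ]
blob [316.7 188.1] [ 292  164   50   49 1945] [ 0.621  -0.1023  0.054 ]
```

View pics/p6.png

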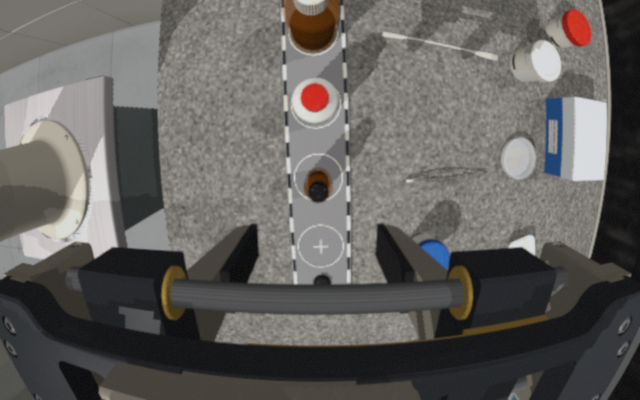

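View pics/hj.png

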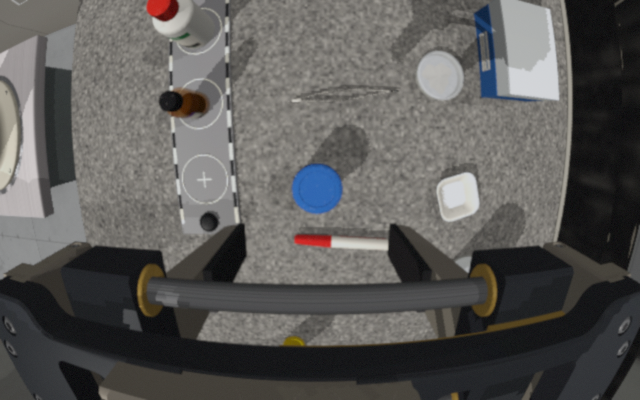

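The dropper stands in its ring, with its cap within about 0.5 mm of the mark. The jar lid is at (317,188). Next is the jar, gripped on its lid.

Run:
```python
from h import *
pick((.621,-.1028),.027,.054,15,.2)
shot("p7")
place(mark(-1.5),.027,open_=.085,zup=.2)
T,im=shot("p8"); print(mark(-1.5)); blob(im,BLU,mark(-1.5),T,.058)
rv=np.array([np.pi,0,0])
env.movep(np.array([.40,.04,.34]),rv); env.sleep(.4)
T,im=shot("f1"); 
for f,k,z in ((WHT,1.5,.138),(RED,.5,.113),(BLK,-.5,.091),(BLU,-1.5,.058)): print(mark(k)); blob(im,f,mark(k),T,z)
shot("ft","top");shot("fs","scene")
for l,z in (("brown_bottle_center",.0715),("white_bottle_center",.059),("dropper_center",.048),("blue_jar_center",.0315)):
    t=nets.place_of(l,"top");s=nets.place_of(l,"scene")
    for e in t:
        for g in s:
            p,r=tri([ray("top",px(e)),ray("scene",px(g))])
            if r<.008: print(l,p.round(4),round(r,4))
print(state()["t"])
```

```text
at [ 0.6217 -0.103   0.028 ] [ 0.6 -0.7 -0.7]
gap 0.052158684249815956 [ 0.7  0.3 -0.3]
up 0.05236929863509539 [-0.2  0.4 -1.5] t 56.125
down True [ 0.4796 -0.1     0.0308] [0.1 0.6 6.7]
t 61.5917
[ 0.47974345 -0.10011072]
blob [317.7 190.4] [ 293  165   50   53 2006] [ 0.4793 -0.0995  0.058 ]
[0.46965655 0.18471072]
blob [201.3 127. ] [190 115  24  25 494] [0.4685 0.1836 0.138 ]
[0.47301885 0.08977024]
blob [279.4 121.1] [270 112  19  19 269] [0.4724 0.0874 0.113 ]
[ 0.47638115 -0.00517024]
blob [350.4 118.9] [344 113  14  13 149] [ 0.4757 -0.0053  0.091 ]
[ 0.47974345 -0.10011072]
blob [410.1 119.4] [393 103  36  34 932] [ 0.4789 -0.0989  0.058 ]
brown_bottle_center [0.4722 0.1848 0.0725] 0.005
white_bottle_center [0.7073 0.3806 0.0615] 0.0001
white_bottle_center [0.6163 0.3778 0.0516] 0.0011
blue_jar_center [ 0.4779 -0.1035  0.0309] 0.0017
64.1917
```

View pics/f1.png

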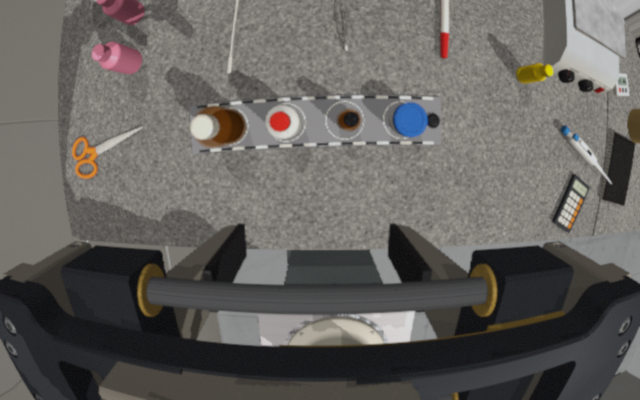

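View pics/fs.png

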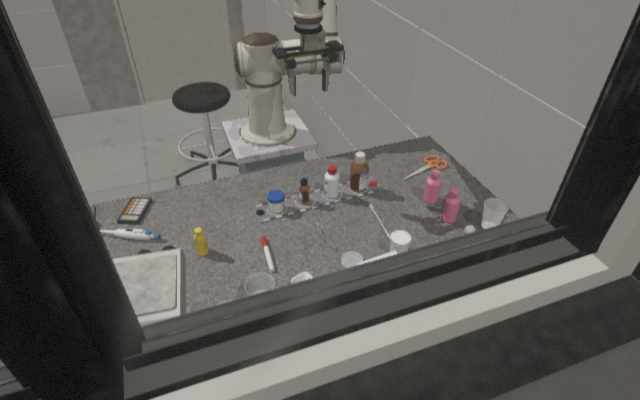

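View pics/p8.png

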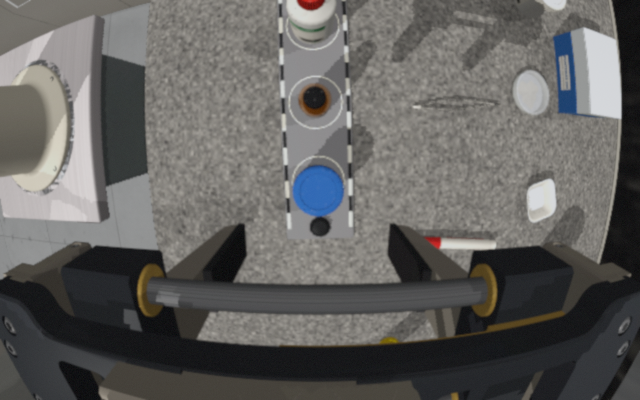

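All four stand upright in the right order, with the arm clear of everything, so I'm handing in.

```bash
python3 -c "
from h import *
print(workorder.finish_job(), state()['t'])"
```

```text
the job is handed in; nothing more can be done
the job is handed in; nothing more can be done
```

All four exhibits are lined up on the board and the job is handed in at about 64 s. From the red button to the black button they are: brown bottle, white bottle with red cap, small brown dropper, blue-lidded jar. I left the pink and yellow look-alikes alone.

**Centring:** the wrist picture taken straight after each placing put each cap within about 1 mm of its mark. The final wide wrist view gave 1 to 2.5 mm for all four, with the white bottle the largest at about 2.4 mm. All four looked upright in the wrist and scene pictures, and the arm was clear of everything.

**Checks that disagreed or fell short:**
- **Final network check:** matching the top and scene views confirmed only the brown bottle and the jar, within about 4 mm. It gave no match for the placed white bottle or dropper, so those two rest on the cap positions and the pictures.
- **White bottle, before picking:** the first height estimate from the wrist camera was 12 mm low and its position differed by about 12 mm from the other cameras. I picked from a close cap measurement at the hover instead.
- **Dropper, before picking:** the height estimates were 7 to 12 mm low, and I handled it the same way.
- **Jar grip:** the fingers closed to 52 mm on a lid given as 54 mm, but the jar lifted and placed without trouble.

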